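# Turn the canister's handle to the pointer and lay it down in its tilting stand

### The job

Turn the metal canister in its tilting stand until its handle squarely faces the pointer on the stand's hoop, then tip the stand over so that the canister lies fully down in it, gently, with the handle still facing the pointer. Push aside the tin that stands where the canister comes down, keeping it upright and out from under the canister, and leave the tall jar, the ramekin and the carton where they are.

Things in the scene. Friction and masses are not known exactly. Their poses are not given: they have to be found in the camera images.
- stand: Fixed foot of the tilting stand: dark wooden plate 180 x 124 x 12 mm (x -70 to +110, y +-62 mm in its own frame). Origin on the table right below the upright canister's axis; +z up, +x is the direction towards which the stand tips, -x the side where the pointer is.
- cradle (a joint): Hinge of the cradle that holds the canister: 0 = upright (as at the start), 1.4 rad = fully down on its stop, the canister lying with its mouth raised 10 degrees. Weight and a little friction hold it upright; a push of about 4 N at 150 mm height towards the stand's +x tips it; past about 1 rad it goes down by itself, slowed by a damper to under 1 rad/s.
- cradle_hinge (a point): Point on the hinge axis, which is horizontal along the stand's y: 55 mm to +x of the stand's origin, 30 mm above the table. The cradle: a 5 mm round floor (top 20 mm above the table) and two dark steel hoops, 110 mm outer and 100 mm inner diameter, at 20-35 and 85-100 mm above the table, joined by four thin rods. The canister turns freely in it.
- cradle_pointer (a point): Tip of the pointer: a flat dark steel arrow, 6 mm thick, up to 40 mm wide, on the upper hoop, pointing straight out on the stand's -x side; tip 118 mm from the canister's axis, 92.5 mm above the table when upright. Its frame is parallel to the stand's while upright and tilts with the cradle. With the handle facing it, the handle's middle is 35 mm to +x and 52.5 mm to +z of this tip.
- canister: Loose aluminium canister, 96 mm diameter, 150 mm high with its black lid (top 170 mm above the table when upright), 0.4 to 0.75 kg, standing upright in the cradle. Origin at the centre of its underside; z along its axis to the lid; its +x axis points out through its handle.
- canister_handle (a point): Middle of the handle's upright bar: a black D handle of 14 mm round bar in the plane of the axis; the bar's centre is 83 mm from the canister's axis (outer edge 90 mm) and runs from 108 to 142 mm above the canister's underside (128 to 162 mm above the table while upright), above the hoops and pointer. At the start it faces roughly away from the pointer.
- tin: Closed food tin with paper label, 86 mm diameter, 90 mm high, about 0.35 kg, standing on the table on the stand's +x side, where the canister comes down; it keeps the canister from lying fully down until it is pushed aside, some 110 mm off the stand's x axis. Origin at the centre of its underside.
- tall_jar: Glass jar with steel lid, 70 mm diameter, 170 mm high, standing close beside the stand on its +y or its -y side; it reaches into the circle that the handle makes, so the handle can only go round by the other side. Origin at the centre of its underside.
- ramekin: White ceramic cup, 72 mm diameter, 55 mm high, standing beside the stand across the stand from the tall jar; the handle passes above it. Origin at the centre of its underside.
- carton: Plain cardboard carton, 60 x 150 x 70 mm (x, y, z), lying on the table beyond the tin. Origin at the centre of its underside, z up.
Not all that is in view belongs to the job. There is more than one size of the tin; the job needs the larger.

How it is judged:
By the outcome, as a careful person would: the job done as asked, in the order asked, and still so for the second after the job is handed in, with the robot touching nothing.
It also fails if it takes over 72 s, if anything falls off the work surface, if the arm or the gripper's body presses on something with over 40 N, if the wrist force passes 120 N, or if a joint passes its speed limit or range.

### The arm

A 7-joint arm with a two-finger parallel gripper is mounted at the origin on the work surface. World frame = base frame: x ahead of the robot, y to its left, z up, the work surface at z = 0. Lengths are in m, angles in rad, forces in N, time in s.
With the tool pointing down it reaches from about 0.425 to 0.95 m from the base axis. Payload 4.7 kg.
Tool frame: the origin (TCP) lies between the finger pads; the fingertips stand 25 mm ahead of it and the grasp point (between the pads) lies 6 mm ahead of it; z points along the fingers, y is the line along which they close (so a half turn about z gives the same grasp; the last joint's range is limited). The gripper opens to 85 mm and grips with 20 to 120 N. Pads are 22 mm wide; open, the fingers measure 114 mm over their backs; the gripper's body (76 mm by 85 mm) begins 54 mm behind the grasp point. The pads swing forward as they close: fully open they stand 13 mm farther back than shut.
Start: joints at [-1.204, 0.469, -0.049, 1.532, 0.024, 1.141, -0.082], TCP at [0.26, 0.623, 0.256] pointing down, gripper open.
Joint ranges: [-2.59, 2.59], [-0.33, 1.99], [-1.39, 1.29], [0.1, 2.45], [-1.04, 4.18], [0.21, 1.99], [-2.66, 2.66]. Speed limits (rad/s): [2.57, 2.57, 3.14, 3.14, 3.14, 3.14, 3.14].

### API

Orientations are given as a 3x3 rotation matrix whose columns are the frame's x, y, z axes.
In Python, from rig import * gives the robot as it stands. Calls block until the motion is done:
- movep(position, orientation): joint-space move of the TCP to a pose.
- move_l(position, attitude=None, feed=0.15, until_force=None): straight line of the TCP; attitude=None keeps the orientation; feed is the mean speed in m/s. With until_force (N) it stops when the force on the tool has changed by that much, and returns True; else False.
- move_joints(angles): joint-space move.
- command_gripper(opening, newtons=None): finger opening in m; newtons is the grip in N (None keeps the last); returns when the fingers have stopped.
- sleep(seconds).
- inverse_kinematics(position, orientation): joint angles nearest the present ones, or None.
- sense(): the state.
- camera(name): name is "scene" or "top" or "wrist"; returns (picture, depth): 384x512x3 uint8, red, green, blue; 384x512 float32, m along the optical axis (not along the pixel's ray), 0 where there is no reading.
- camera_params(name): a dict with "K" (3x3 intrinsics, pixels), "dist" ([k1, k2, p1, p2, k3] as OpenCV has them; the pictures are not rectified), "position" and "rotation" of the camera in the world; the wrist camera has in their place "tool_from_camera" (4x4, takes a point from camera to tool coordinates, whose origin is the TCP and whose axes are the flange's). Camera axes: x right, y down, z forward; pixel columns grow to the right and rows downward; lengths in m; the calibration is good to about 2 mm. A picture is of the moment at which its call begins: read the wrist's pose just before it. camera_params takes no time and is no camera call.
A pose or a line that the arm cannot do raises Unreachable and nothing moves.
- finish_job(): hands the job in; it is judged then, once.
The state is a dict: "time_s": time; "joint_pos": joint angles; "qd": joint speeds; "joint_efforts": joint torques, N m; "position": TCP position; "tcp_rot": TCP orientation; "wrist_force": force on the tool from outside, world axes, zero at the start; "ft_torque": the same for the moment, N m; "finger_gap": finger opening in m; "gripper_force": force on a finger pad.
Only numpy, scipy, OpenCV 4.12 (cv2) and the standard library are available. Lean on these libraries where they do the work, as an engineer would, in place of code of your own. Each camera call takes 0.05 s, during which the arm holds its last target. There are 200 camera calls.

## Working session

There is one attempt and no reset: what is moved stays moved. The work goes in short steps, each a Python script; the robot and the scene stay as the last script left them, time stands still between calls to the robot, and variables do not carry over. Pictures are saved under pics/ and viewed, at most 10 in all, crops included, and the job is handed in when it is done.

```bash
ls; mkdir -p pics; python3 - <<'E'
from rig import *
import cv2, numpy as np
for n in ("scene","top"):
    p,d=camera(n); cv2.imwrite(f"pics/{n}0.png",p[...,::-1]); np.savez(f"{n}0.npz",p=p,d=d)
    c=camera_params(n); print(n,c); print((d>0).mean())
print(sense())
E
```

```text
pics
scene {'K': array([[418.10514063,   0.        , 259.99159252],
       [  0.        , 418.10514063, 190.65881796],
       [  0.        ,   0.        ,   1.        ]]), 'dist': array([-0.08343897,  0.        ,  0.        ,  0.        ,  0.        ]), 'position': array([ 1.10668053, -0.57232872,  0.74383482]), 'rotation': array([[ 0.72788043,  0.41254833, -0.54771704],
       [ 0.68561476, -0.42497456,  0.59104063],
       [ 0.01106702, -0.80572979, -0.59217989]])}
0.9950968424479166
top {'K': array([[358.75259231,   0.        , 257.14632032],
       [  0.        , 358.75259231, 193.31828599],
       [  0.        ,   0.        ,   1.        ]]), 'dist': array([0.02873969, 0.        , 0.        , 0.        , 0.        ]), 'position': array([0.45083565, 0.04450065, 0.81183507]), 'rotation': array([[ 4.87973549e-03, -9.89431110e-01,  1.44921586e-01],
       [-9.99507013e-01, -3.31074336e-04,  3.13945956e-02],
       [-3.10148097e-02, -1.45003339e-01, -9.88944950e-01]])}
0.995849609375
{'time_s': 0.1, 'joint_pos': array([-1.20390402,  0.46938795, -0.04858965,  1.53359338,  0.02407135,
        1.14099195, -0.08227851]), 'qd': array([ 0.00136576, -0.00174702,  0.00042166, -0.00368697,  0.00105739,
       -0.00062661,  0.00127869]), 'joint_efforts': array([ 8.11684076e-04, -5.11512923e+01, -4.68882441e-02, -2.38390964e+01,
        1.08457846e-02,  4.37961906e-03, -7.63699376e-06]), 'position': array([0.26003319, 0.62237378, 0.25533998]), 'tcp_rot': array([[-9.22704597e-01,  3.85507193e-01, -6.56262138e-04],
       [ 3.85507750e-01,  9.22703082e-01, -1.67230439e-03],
       [-3.91502720e-05, -1.79603709e-03, -9.99998386e-01]]), 'wrist_force': array([ 0.13588542, -0.67699893, -0.19278486]), 'ft_torque': array([0.00133919, 0.01192902, 0.05684896]), 'gripper_force': 0.0, 'finger_gap': 0.08521186657134082}
```

View pics/scene0.png

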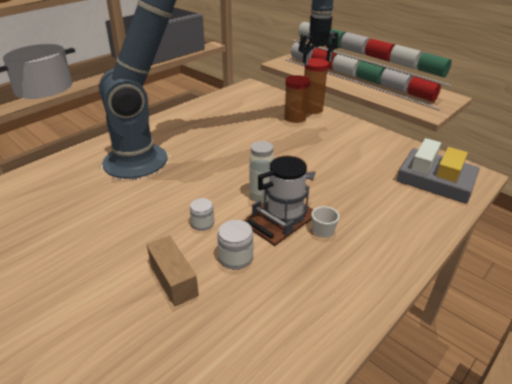

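View pics/top0.png

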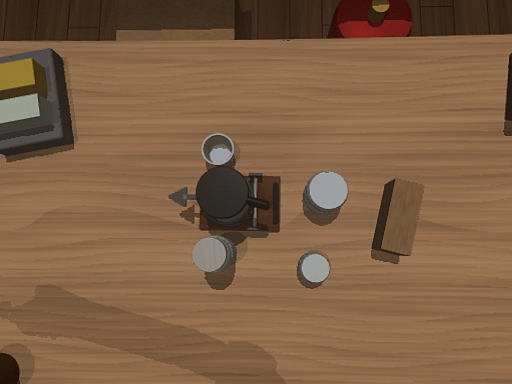

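The top view has the stand's +x running along world -y. The pointer tip is at px (170,197), the handle at (267,204), the tin at (326,191), the jar at (211,254), the ramekin at (218,150), the carton at (400,217) and the small decoy tin at (315,268). The handle therefore has to go round by the far (+x world) side.

```bash
cat > h.py <<'E'
import numpy as np, cv2
from rig import *
def ray(n,uv):
    c=camera_params(n)
    q=cv2.undistortPoints(np.float64(uv).reshape(-1,1,2),c["K"],c["dist"]).reshape(-1,2)
    return c["position"], np.c_[q,np.ones(len(q))]@c["rotation"].T
def onplane(n,uv,z):
    o,r=ray(n,uv); return o+r*((z-o[2])/r[:,2])[:,None]
def cloud(n,d):
    v,u=np.mgrid[:384,:512]; o,r=ray(n,np.c_[u.ravel(),v.ravel()])
    P=(o+r*d.reshape(-1,1)).reshape(384,512,3); P[d<=0]=np.nan; return P
E
python3 - <<'E'
from h import *
z=np.load("top0.npz"); p,d=z["p"],z["d"]; P=cloud("top",d)
H=P[...,2]; 
def blobs(m,lab,lo=30):
    n,l,s,c=cv2.connectedComponentsWithStats(m.astype(np.uint8))
    for i in range(1,n):
        if s[i,4]<lo or s[i,0]<120 or s[i,0]+s[i,2]>450 or s[i,1]<110: continue
        ct=max(cv2.findContours((l==i).astype(np.uint8),0,2)[0],key=len); (x,y),r=cv2.minEnclosingCircle(ct)
        Q=P[l==i]; print(lab,s[i],c[i].round(1),"circ",round(x,1),round(y,1),round(r,1),"med",np.nanmedian(Q,0).round(4),"mid",((np.nanpercentile(Q,1,0)+np.nanpercentile(Q,99,0))/2).round(4)); 
for a,b in ((.008,.02),(.045,.06),(.06,.08),(.08,.098),(.135,.16),(.16,.18)): blobs((H>a)&(H<b),f"{a}-{b}")
# pointer: height 85-100, y side
big=cv2.resize(p[120:290,150:440],None,fx=2.7,fy=2.7,interpolation=cv2.INTER_CUBIC); cv2.imwrite("pics/crop.png",big[...,::-1])
for name,uv,zz in (("table",[[450,330]],0),):
    print(P[330,450],onplane("top",uv,0))
E
```

```text
0.008-0.02 [208 142  23  16  72] [216.9 146.7] circ 219.0 151.5 11.9 med [0.6789 0.1676 0.0127] mid [0.6695 0.1574 0.0138]
0.008-0.02 [257 176  24  55 868] [267.5 202.7] circ 270.5 203.0 28.3 med [0.5528 0.0476 0.0131] mid [0.5468 0.0442 0.0129]
0.008-0.02 [372 183  15  66 103] [378.9 216.3] circ 379.0 215.5 33.2 med [ 0.5149 -0.197   0.0142] mid [ 0.5183 -0.1989  0.0141]
0.008-0.02 [199 207  54  24 419] [221.8 224.2] circ 225.2 218.7 27.8 med [0.4964 0.1611 0.0131] mid [0.5078 0.1395 0.0138]
0.045-0.06 [202 134  32  32 257] [216.8 147.8] circ 217.6 149.1 16.2 med [0.6676 0.1591 0.0548] mid [0.6592 0.1555 0.0518]
0.045-0.06 [249 173  14   3  38] [255.5 173.9] circ 255.5 174.0 6.6 med [0.6054 0.0725 0.0469] mid [0.6053 0.0726 0.0474]
0.045-0.06 [377 180  17  69 153] [384.8 213.4] circ 385.0 214.0 34.9 med [ 0.5211 -0.1991  0.053 ] mid [ 0.5193 -0.1988  0.0525]
0.045-0.06 [248 227  14   3  40] [254.2 228. ] circ 254.5 228.0 6.6 med [0.4884 0.0751 0.047 ] mid [0.4884 0.0741 0.0471]
0.045-0.06 [299 253  14  28  47] [303.1 264.9] circ 309.0 266.5 13.8 med [ 0.4126 -0.0245  0.0577] mid [ 0
[... 664 characters left out ...]
949]
0.08-0.098 [224 206  26  16  32] [237.8 216.4] circ 236.5 213.5 14.6 med [0.5065 0.1048 0.0907] mid [0.515  0.1089 0.0894]
0.135-0.16 [220 203  29  17  44] [236.1 213.4] circ 234.0 211.5 15.9 med [0.5079 0.1024 0.1443] mid [0.5151 0.1092 0.1475]
0.135-0.16 [204 235  27  38 184] [222.6 253. ] circ 212.1 253.8 18.9 med [0.4378 0.1248 0.1442] mid [0.4368 0.138  0.1469]
0.16-0.18 [ 196  166   74   53 2362] [224.8 193. ] circ 232.5 196.8 37.6 med [0.5435 0.1252 0.171 ] mid [0.5469 0.1113 0.1695]
0.16-0.18 [192 237  35  35 949] [209.3 254.1] circ 209.5 254.2 17.6 med [0.4363 0.1488 0.1713] mid [0.4365 0.1492 0.171 ]
[ 0.27902728 -0.33710783  0.00212695] [[ 0.27857598 -0.33811024  0.        ]]
```

View pics/crop.png

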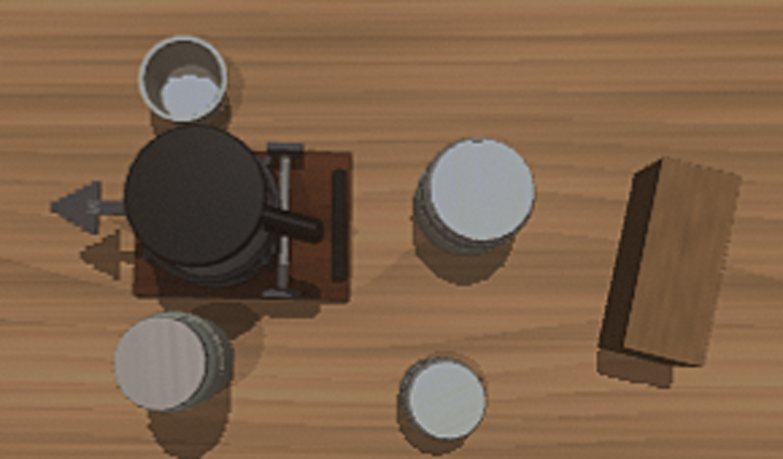

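```bash
cat > meas.py <<'E'
from h import *
def measure(p,d,v=True):
    P=cloud("top",d); H=P[...,2]; u=np.arange(512)[None,:]; vv=np.arange(384)[:,None]
    roi=(u>160)&(u<290)&(vv>120)&(vv<236)
    m=((H>.163)&(H<.18)&roi).astype(np.uint8)
    dist=cv2.distanceTransform(m,cv2.DIST_L2,5); _,r,_,c=cv2.minMaxLoc(dist)
    core=cv2.morphologyEx(m,cv2.MORPH_OPEN,cv2.getStructuringElement(2,(25,25)))
    ct=max(cv2.findContours(core,0,2)[0],key=len); (x,y),rr=cv2.minEnclosingCircle(ct)
    lid=onplane("top",[[x,y]],.170)[0]
    D=np.hypot(P[...,0]-lid[0],P[...,1]-lid[1])
    hm=(H>.14)&(H<.18)&roi&(D>.056)&(D<.095)
    hd=P[hm].mean(0); far=P[hm&(D>.07)].mean(0)
    pm=(H>.085)&(H<.1)&roi&(D>.07)&(D<.13)&(P[...,1]>.17)
    pt=P[pm].mean(0); 
    a=lambda q:np.degrees(np.arctan2(q[1]-lid[1],q[0]-lid[0]))
    if v: print("lid",lid,rr,"handle ang",a(hd),a(far),hm.sum(),"pointer",pt,a(pt), "maxr",D[pm].max())
    return lid,a(far),a(pt)
if __name__=="__main__":
    z=np.load("top0.npz"); p,d=z["p"],z["d"]; measure(p,d)
    P=cloud("top",d);H=P[...,2]
    print(onplane("top",[[168,197]],.0955))
    pl=((H>.008)&(H<.018)); Q=P[176:233,257:282][pl[176:233,257:282]]
    print("plate x",np.percentile(Q[:,0],[1,99]),"y",np.percentile(Q[:,1],[1,99]))
    # right edge slope of the plate
    for v in (180,200,222):
        k=np.where(pl[v,250:300])[0]+250; print(P[v,k.max()])
    # IK checks
    o=np.array([.547,.1285]);
    for pos in ([.547,.0455,.145],[.63,.1285,.145],[.547,.2115,.145],[.49,-.075,.05],[.6,-.075,.05]):
        for th in (0,np.pi/2,np.pi,-np.pi/2):
            R=np.array([[np.cos(th),np.sin(th),0],[np.sin(th),-np.cos(th),0],[0,0,-1.]])
            q=inverse_kinematics(np.array(pos),R); print(pos,round(th,2),None if q is None else q.round(2))
E
python3 meas.py
```

```text
lid [0.54670805 0.12803416 0.17      ] 26.505781173706055 handle ang -105.42922011326439 -105.61883688389737 140 pointer [0.54919142 0.22144595 0.0965877 ] 88.47713563249584 maxr 0.1198763144278378
[[0.54820093 0.24810153 0.0955    ]]
plate x [0.48578207 0.60776205] y [0.0183558  0.06994729]
[0.59845115 0.01833349 0.01230677]
[0.55301558 0.0207351  0.01116534]
[0.50343434 0.02103983 0.01462361]
[0.547, 0.0455, 0.145] 0 [-0.67  0.46  0.67  1.98 -0.38  0.83 -1.37]
[0.547, 0.0455, 0.145] 1.57 [-0.51  0.42  0.45  1.97 -0.25  0.81  0.08]
[0.547, 0.0455, 0.145] 3.14 [-0.31  0.39  0.19  1.96 -0.1   0.8   1.51]
[0.547, 0.0455, 0.145] -1.57 [ 0.67  0.7  -1.18  1.9   0.75  1.07  2.32]
[0.63, 0.1285, 0.145] 0 [-0.69  0.59  0.61  1.75 -0.4   0.93 -1.49]
[0.63, 0.1285, 0.145] 1.57 [-0.57  0.55  0.43  1.74 -0.28  0.91 -0.02]
[0.63, 0.1285, 0.145] 3.14 [-0.35  0.52  0.11  1.73 -0.07  0.89  1.37]
[0.63, 0.1285, 0.145] -1.57 [ 0.46  0.85 -1.18  1.68  0.84  1.21  2.22]
[0.547, 0.2115, 0.145] 0 [-0.88  0.5   0.59  1.89 -0.36  0.86 -1.68]
[0.547, 0.2115, 0.145] 1.57 [-0.71  0.46  0.35  1.88 -0.21  0.84 -0.25]
[0.547, 0.2115, 0.145] 3.14 [-0.47  0.44  0.04  1.86 -0.02  0.84  1.15]
[0.547, 0.2115, 0.145] -1.57 [-0.21  0.46 -0.3   1.85  0.17  0.86  2.54]
[0.49, -0.075, 0.05] 0 [-0.45  0.56  0.67  2.15 -0.6   0.62 -0.92]
[0.49, -0.075, 0.05] 1.57 [-0.31  0.51  0.47  2.15 -0.43  0.57  0.48]
[0.49, -0.075, 0.05] 3.14 [-0.14  0.49  0.27  2.14 -0.24  0.55  1.87]
[0.49, -0.075, 0.05] -1.57 [-0.72  0.79  1.1   2.17 -1.    0.85 -2.11]
[0.6, -0.075, 0.05] 0 [-0.38  0.68  0.61  1.9  -0.56  0.74 -1.02]
[0.6, -0.075, 0.05] 1.57 [-0.27  0.64  0.44  1.89 -0.4   0.7   0.41]
[0.6, -0.075, 0.05] 3.14 [-0.09  0.6   0.2   1.88 -0.18  0.68  1.78]
[0.6, -0.075, 0.05] -1.57 [-0.66  0.92  1.1   1.91 -1.01  1.   -2.22]
```

```bash
cat >> h.py <<'E'
def rot(th,t=0):
    """tool x at yaw th, pointing down, tilted by t so that tool z leans towards -x_tool"""
    x=np.array([np.cos(th),np.sin(th),0]); y=np.array([np.sin(th),-np.cos(th),0])
    z=np.array([0,0,-1.])*np.cos(t)-x*np.sin(t); return np.c_[np.cross(y,z),y,z]
def st(l=""):
    s=sense(); print(l,"t",round(s["time_s"],2),"p",s["position"].round(4),"F",s["wrist_force"].round(1),"gap",round(s["finger_gap"],4),"q7",s["joint_pos"][6].round(2),flush=True); return s
def snap(name):
    p,d=camera("top"); cv2.imwrite(f"pics/{name}.png",p[...,::-1]); np.savez(f"{name}.npz",p=p,d=d); return p,d
O=np.array([.547,.128]); PA=np.radians(89.2)
E
python3 - <<'E'
from h import *
for p,t in (([.549,.215,.15],.7),([.549,.215,.15],.5),([.549,.215,.15],0),([.546,-.017,.19],0),([.546,-.017,.19],-.5),([.546,-.017,.19],-.7)):
    q=inverse_kinematics(np.array(p),rot(np.pi/2,t)); print(p,t,None if q is None else q.round(2))
move_l([.26,.62,.33],feed=.25)
command_gripper(.04)
movep([.487,-.0755,.25],rot(0)); st("above")
move_l([.487,-.0755,.055],feed=.2); st("down")
move_l([.613,-.0755,.055],feed=.07); st("pushed")
move_l([.595,-.0755,.055],feed=.1); move_l([.56,-.0755,.25],feed=.25)
st()
move_l([.45,-.2,.3],feed=.4)
p,d=snap("tin"); P=cloud("top",d); m=((P[...,2]>.083)&(P[...,2]<.1)&(P[...,0]>.58)&(P[...,1]<.02)); Q=P[m]
print(m.sum(),(Q.max(0)+Q.min(0))/2, Q.max(0)-Q.min(0))
E
```

```text
[0.549, 0.215, 0.15] 0.7 [-1.02  0.69  0.5   1.69  0.28  1.23 -0.71]
[0.549, 0.215, 0.15] 0.5 [-0.96  0.61  0.46  1.74  0.19  1.11 -0.64]
[0.549, 0.215, 0.15] 0 [-0.71  0.46  0.35  1.86 -0.2   0.85 -0.26]
[0.546, -0.017, 0.19] 0 [-0.47  0.36  0.53  1.94 -0.23  0.9   0.18]
[0.546, -0.017, 0.19] -0.5 [-0.26  0.45  0.6   1.92 -0.8   1.17  0.77]
[0.546, -0.017, 0.19] -0.7 [-0.19  0.53  0.63  1.92 -0.97  1.34  0.93]
above t 3.65 p [ 0.4874 -0.0745  0.25  ] F [-0.5  0.5 -0.2] gap 0.04 q7 -1.27
down t 4.78 p [ 0.4877 -0.0757  0.0558] F [-0.1 -1.1  0.3] gap 0.0402 q7 -0.96
pushed t 6.72 p [ 0.6131 -0.0754  0.055 ] F [-1.1  0.1 -1.3] gap 0.0403 q7 -1.03
 t 8.0 p [ 0.5595 -0.075   0.2488] F [-0.5  0.8  0.3] gap 0.04 q7 -1.2
1125 [ 0.65928818 -0.07466821  0.08912722] [0.07792931 0.07861357 0.012171  ]
```

The tin stands upright about 114 mm off the stand's axis. Next I'll turn the handle.

```bash
python3 - <<'E'
from h import *
def hp(a,z,r=.083): return np.array([O[0]+r*np.cos(a),O[1]+r*np.sin(a),z])
a0=np.radians(-105.5); a1=PA+np.radians(2.5)
movep(hp(a0,.26),rot(a0+np.pi)); st("over")
move_l(hp(a0,.152),feed=.15,until_force=15); st("in")
command_gripper(.026,20); st("narrow")
n=14
for k in range(1,n+1):
    a=a0+(a1-a0)*k/n
    try: move_l(hp(a,.152),rot(a+np.pi),feed=.07)
    except Unreachable as e: print("unreach",k,np.degrees(a)); break
    if k%2==0: s=st(f"{np.degrees(a):.0f}")
    if np.linalg.norm(sense()["wrist_force"])>40: print("force!"); break
E
```

```text
over t 9.66 p [0.5248 0.047  0.2597] F [-0.  -0.1 -0.3] gap 0.0401 q7 -0.27
in t 10.53 p [0.5255 0.0476 0.1528] F [0.2 0.3 0.1] gap 0.04 q7 -0.16
narrow t 10.82 p [0.5252 0.0481 0.1526] F [-0.1  0.3 -0.1] gap 0.026 q7 -0.16
-77 t 11.7 p [0.5648 0.047  0.1519] F [-1.7 -1.   0.7] gap 0.0262 q7 0.28
-49 t 12.58 p [0.6012 0.065  0.152 ] F [-0.3 -1.   0. ] gap 0.0262 q7 0.69
-21 t 13.47 p [0.6246 0.0982 0.1521] F [-0.2 -1.9  0. ] gap 0.026 q7 1.07
7 t 14.35 p [0.6293 0.1384 0.1519] F [ 0.8 -1.7 -0. ] gap 0.0259 q7 1.44
35 t 15.23 p [0.6144 0.1759 0.1518] F [ 0.4 -1.5 -0.1] gap 0.026 q7 1.8
64 t 16.12 p [0.5843 0.2018 0.152 ] F [ 0.8 -1.2  0.1] gap 0.0257 q7 2.17
92 t 17.0 p [0.545  0.2109 0.1521] F [ 1.5 -1.   0.1] gap 0.026 q7 2.56
```

```bash
python3 - <<'E'
from h import *
from meas import measure
s=st(); p=s["position"]
command_gripper(.04); move_l(p+[0,0,.1],feed=.25)
movep([.56,.40,.33],rot(np.pi/2,.5)); st("away")
p,d=snap("turned"); measure(p,d)
cv2.imwrite("pics/turned_c.png",cv2.resize(p[120:290,130:350],None,fx=3.5,fy=3.5,interpolation=cv2.INTER_CUBIC)[...,::-1])
E
```

```text
t 17.0 p [0.545  0.2109 0.1521] F [ 1.5 -1.   0.1] gap 0.026 q7 2.56
away t 20.32 p [0.5603 0.3991 0.3297] F [ 0.5  0.2 -0.2] gap 0.0397 q7 -0.34
lid [0.54851628 0.12924403 0.17      ] 25.70081901550293 handle ang 88.96565608135123 88.90134134896057 140 pointer [0.54389867 0.2249344  0.09658598] 92.76270633732175 maxr 0.11912942138727955
```

View pics/turned_c.png

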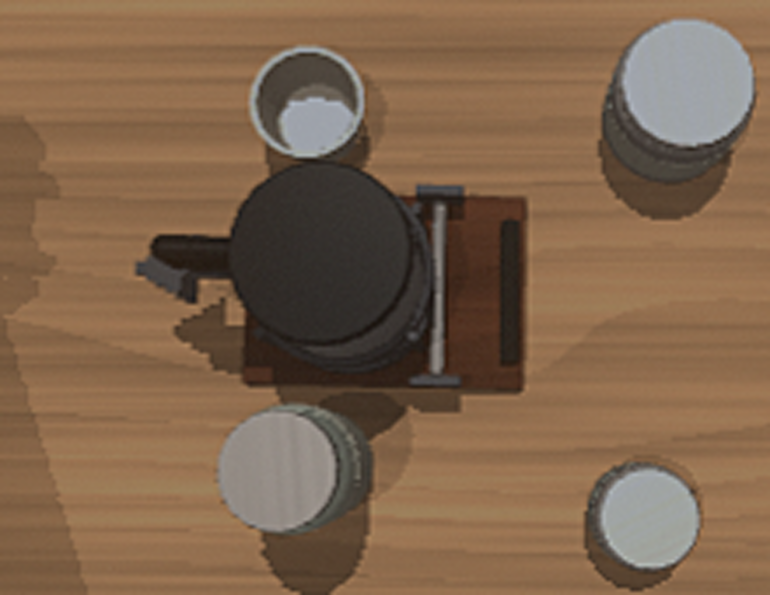

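The handle (px ~(160,250) in the crop) sits over the pointer at 88.9°, against about 89.2° for the stand's axis. I'll regrip it from an incline so the fingers centre it, then lower the cradle along its arc.

```bash
python3 - <<'E'
from h import *
u=np.array([np.cos(PA),np.sin(PA)]); Hg=O-.055*u
T0,T1=.75,-.6
def pose(th,back=0):
    a=.138*np.cos(th)-.115*np.sin(th); z=.03+.138*np.sin(th)+.115*np.cos(th)
    R=rot(PA,T0+(T1-T0)*th/1.4); return np.r_[Hg+a*u,z]-(.006+back)*R[:,2],R
movep(*pose(0,.12)); st("pre")
move_l(pose(0)[0],feed=.12,until_force=12); st("at")
command_gripper(.0,25); s=st("gripped"); off=s["position"]-pose(0)[0]; print("off",off)
for k in range(1,15):
    p,R=pose(.1*k)
    try: hit=move_l(p,R,feed=.05,until_force=25 if k>11 else None)
    except Unreachable: print("unreach",k); break
    s=st(f"{.1*k:.1f}")
    if hit or np.linalg.norm(s["wrist_force"])>45: print("stop",k,hit); break
E
```

```text
pre t 20.99 p [0.5502 0.2976 0.2382] F [0.3 0.6 0.4] gap 0.0399 q7 -0.32
at t 22.14 p [0.5487 0.2159 0.1499] F [-0.3  0.6  0.4] gap 0.0397 q7 -0.29
gripped t 22.48 p [0.5491 0.2158 0.1499] F [1.3 1.8 1.2] gap 0.013 q7 -0.29
off [0.00086705 0.00069609 0.00049691]
0.1 t 23.0 p [0.548  0.203  0.1628] F [ 0.9  2.3 -1.1] gap 0.0135 q7 -0.25
0.2 t 23.52 p [0.5477 0.1888 0.1751] F [0.3 3.3 0.3] gap 0.0131 q7 -0.21
0.3 t 24.03 p [0.5474 0.1735 0.1859] F [-0.1  2.8  0.4] gap 0.0132 q7 -0.16
0.4 t 24.55 p [0.5472 0.1572 0.1951] F [-0.1  1.7 -0.2] gap 0.0133 q7 -0.11
0.5 t 25.07 p [0.5469 0.1402 0.2027] F [-0.7  1.  -1.5] gap 0.013 q7 -0.04
0.6 t 25.58 p [0.5466 0.1227 0.2084] F [ 0.6  0.1 -4. ] gap 0.0131 q7 0.03
0.7 t 26.1 p [0.5463 0.1049 0.2125] F [-0.1  0.1 -4.9] gap 0.0132 q7 0.11
0.8 t 26.62 p [0.5463 0.0866 0.2149] F [-0.5  0.6 -5.6] gap 0.0134 q7 0.21
0.9 t 27.13 p [0.5462 0.0682 0.2154] F [ 0.2 -0.1 -4.8] gap 0.0135 q7 0.32
1.0 t 27.65 p [0.546  0.0497 0.214 ] F [ 0.4  0.6 -4.9] gap 0.0131 q7 0.44
1.1 t 28.17 p [0.5457 0.0314 0.2107] F [ 0.2  0.5 -3.9] gap 0.0133 q7 0.56
1.2 t 28.68 p [0.5455 0.0136 0.2056] F [ 1.2  1.1 -5.3] gap 0.013 q7 0.68
1.3 t 29.2 p [ 0.5452 -0.0037  0.1987] F [-0.4  0.1 -4.6] gap 0.0134 q7 0.79
1.4 t 29.72 p [ 0.5451 -0.0204  0.1904] F [-0.4 -0.5 -3.3] gap 0.0131 q7 0.89
```

```bash
python3 - <<'E'
from h import *
s=sense(); p=s["position"]; R=s["tcp_rot"]
print(move_l(p+[0,-.004,-.006],feed=.01,until_force=6)); s=st("seat"); 
command_gripper(.022); sleep(.2); command_gripper(.05); st("open")
move_l(sense()["position"]-.1*R[:,2],feed=.15); st("off")
movep([.42,-.35,.35],rot(np.pi/2)); st("away")
p,d=snap("down"); P=cloud("top",d); Hh=P[...,2]
cv2.imwrite("pics/down_c.png",cv2.resize(p[120:290,150:370],None,fx=3.5,fy=3.5,interpolation=cv2.INTER_CUBIC)[...,::-1])
# handle / pointer points above the lying canister
m=(Hh>.165)&(P[...,1]<.09)&(P[...,1]>-.08)&(abs(P[...,0]-.547)<.06); Q=P[m]; print("handle top",m.sum(),Q.mean(0),Q.max(0),Q.min(0))
m=(Hh>.145)&(Hh<.23)&(P[...,1]>.005)&(P[...,1]<.1)&(abs(P[...,0]-.547)<.06); Q=P[m]; print("pointer",m.sum(),Q.mean(0),Q.max(0),Q.min(0))
q,_=camera("scene"); cv2.imwrite("pics/down_s.png",cv2.resize(q[110:310,130:370],None,fx=3.3,fy=3,interpolation=cv2.INTER_CUBIC)[...,::-1])
E
```

```text
True
seat t 30.12 p [ 0.5451 -0.0219  0.1892] F [ 0.3 -2.9  3.3] gap 0.0128 q7 0.89
open t 30.95 p [ 0.5445 -0.0217  0.1881] F [ 0.1 -0.1 -0.2] gap 0.0501 q7 0.89
off t 31.77 p [ 0.5434 -0.0773  0.2701] F [-0.7  0.2 -0.4] gap 0.0503 q7 0.83
away t 32.96 p [ 0.4209 -0.3486  0.3491] F [0.1 0.6 0.7] gap 0.0502 q7 0.9
handle top 353 [ 5.46289200e-01 -3.81373436e-04  1.90830766e-01] [0.56570547 0.04351326 0.2137744 ] [ 0.52641404 -0.04836918  0.16524847]
pointer 269 [0.5450059  0.0309266  0.17030631] [0.57194602 0.04351326 0.2137744 ] [0.52074937 0.00588901 0.14500484]
```

View pics/down_c.png

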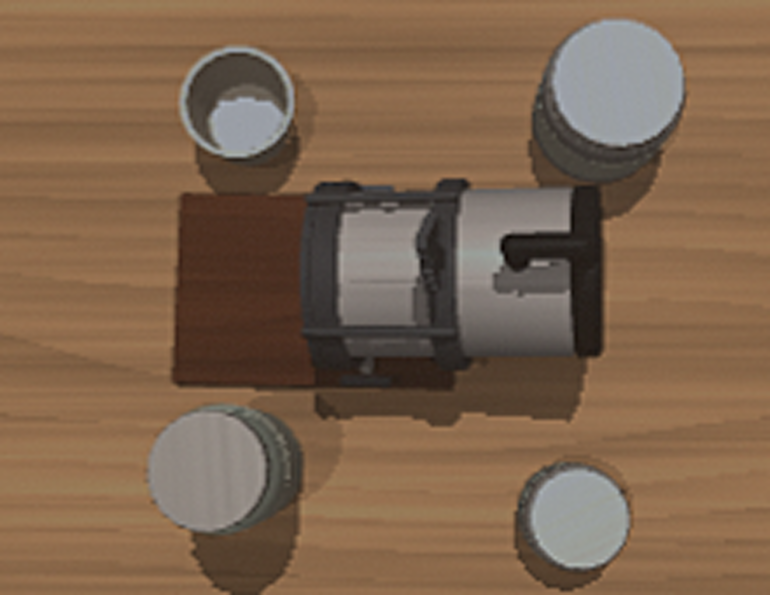

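View pics/down_s.png

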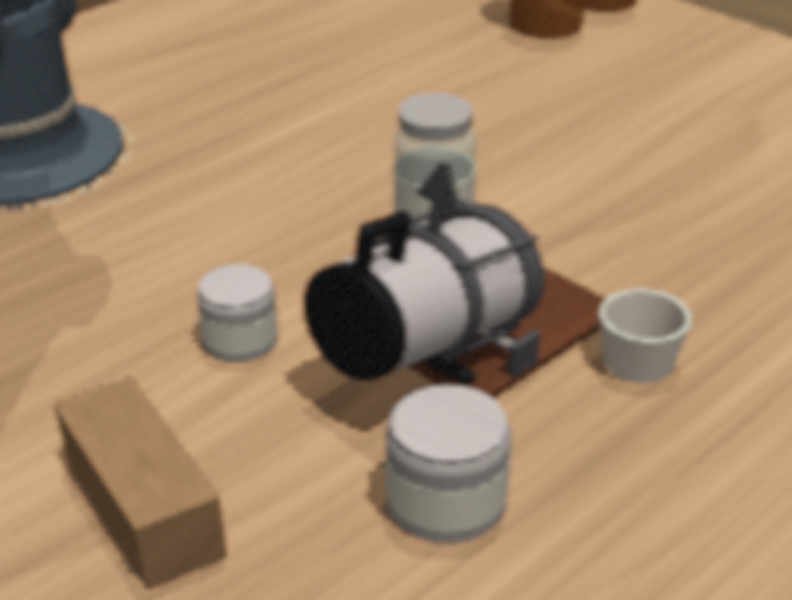

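```bash
python3 - <<'E'
from h import *
z=np.load("down.npz"); P=cloud("top",z["d"]); H=P[...,2]; X=abs(P[...,0]-.546)<.035
a=P[X&(H>.175)&(P[...,1]<.005)&(P[...,1]>-.06)]; b=P[X&(H>.155)&(P[...,1]>.02)&(P[...,1]<.06)]
for n,Q in (("handle",a),("ptr",b)): print(n,len(Q),((Q.max(0)+Q.min(0))/2).round(4),Q.mean(0).round(4),(Q.max(0)-Q.min(0)).round(3))
c=P[(H>.10)&(H<.142)&(P[...,1]<.01)&(P[...,1]>-.03)&(abs(P[...,0]-.546)<.06)]
print("body x",c[:,0].min(),c[:,0].max())
finish=a[:,0].mean()-b[:,0].mean(); print(finish)
E
```

```text
handle 212 [ 0.548  -0.023   0.1858] [ 0.5472 -0.0221  0.1901] [0.014 0.049 0.021]
ptr 134 [0.5461 0.0361 0.1854] [0.5451 0.0371 0.1928] [0.039 0.015 0.057]
body x 0.49939666612329453 0.5917604551982268
0.0020759948253118443
```

```bash
python3 - <<'E'
from h import *
movep([.546,.01,.45],rot(np.pi/2)); sleep(.3)
s=sense(); c=camera_params("wrist"); p,d=camera("wrist"); st()
T=np.eye(4); T[:3,:3]=s["tcp_rot"]; T[:3,3]=s["position"]; T=T@c["tool_from_camera"]; print(T.round(3))
v,u=np.mgrid[:384,:512]; q=cv2.undistortPoints(np.float64(np.c_[u.ravel(),v.ravel()]).reshape(-1,1,2),c["K"],c["dist"]).reshape(-1,2)
P=(np.c_[q,np.ones(len(q))]*d.reshape(-1,1))@T[:3,:3].T+T[:3,3]; P[d.ravel()<=0]=np.nan; P=P.reshape(384,512,3)
H=P[...,2]; X=abs(P[...,0]-.546)<.035
a=P[X&(H>.175)&(H<.23)&(P[...,1]<.005)&(P[...,1]>-.06)]; b=P[X&(H>.155)&(H<.23)&(P[...,1]>.02)&(P[...,1]<.06)]
for n,Q in (("handle",a),("ptr",b)): print(n,len(Q),((Q.max(0)+Q.min(0))/2).round(4),Q.mean(0).round(4),(Q.max(0)-Q.min(0)).round(3))
k=(H>.10)&(H<.142)&(P[...,1]<.01)&(P[...,1]>-.03)&(abs(P[...,0]-.546)<.06); print("body",P[k][:,0].min(),P[k][:,0].max())
cv2.imwrite("pics/w.png",p[...,::-1])
E
```

```text
t 34.88 p [0.546  0.0094 0.45  ] F [ 0.6  0.4 -0. ] gap 0.0499 q7 0.16
[[ 1.    -0.001 -0.001  0.545]
 [-0.001 -0.96  -0.282  0.08 ]
 [-0.001  0.282 -0.96   0.567]
 [ 0.     0.     0.     1.   ]]
handle 332 [ 0.5477 -0.0217  0.187 ] [ 0.5477 -0.0209  0.1891] [0.012 0.046 0.017]
ptr 174 [0.5463 0.0362 0.1869] [0.546  0.0377 0.1946] [0.038 0.013 0.051]
body 0.5009245597082053 0.5942064344198391
```

View pics/w.png

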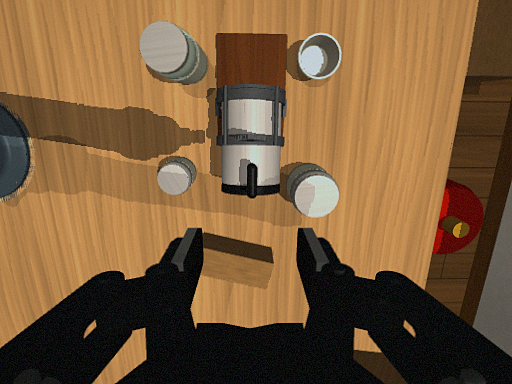

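The wrist view shows the handle (px ~(252,180)) centred on the canister body. It is about 1–2 mm (roughly 1°) off the pointer line. The canister lies on the stop, the tin is upright beside it and the other things are undisturbed, so I'm handing in.

```bash
python3 -c "
from rig import *
print(finish_job())"
```

```text
the job is handed in; nothing more can be done
None
```

The job is handed in: the canister lies fully down in its stand, the handle faces the pointer to within about 2°, the tin stands upright about 114 mm to the side, and the jar, ramekin and carton were not touched.

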